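Fetch the turned spindle from the covered case and load the sprung clamp

ROBOT

A 6-joint arm with a two-finger parallel gripper is mounted at the origin on the work surface. World frame = base frame: x ahead of the robot, y to its left, z up, the work surface at z = 0. Lengths are in m, angles in degrees, forces in N, time in s.
With the tool pointing down it reaches from about 0.35 to 0.875 m from the base axis. Payload 4.2 kg.
Tool frame: the origin (TCP) lies midway between the tips of the shut fingers; the grasp point (between the pads) lies 19 mm behind it; z points along the fingers, y is the direction in which the jaws open and shut (so a half turn about z gives the same grasp; the last joint's range is limited). The gripper opens to 87 mm and grips with 3 to 60 N. Pads are 19 mm wide; open, the fingers measure 117 mm over their backs; the gripper's body (75 mm by 190 mm) begins 51 mm behind the grasp point.
Start: joints at [-50.443, 22.042, 0.453, 0, -68.411, -14.817], TCP at [0.262, -0.568, 0.223] pointing down, gripper open.
Joint ranges: [-179.83, 179.83], [-69.29, 118.12], [-61.27, 80.66], [-181.25, 117.63], [-171.15, -9.14], [-177.46, 177.46]. Speed limits (degrees/s): [159.86, 159.86, 180, 180, 180, 180].

INTERFACE

Orientations are given as a 3x3 rotation matrix whose columns are the frame's x, y, z axes.
In Python, from station import r gives the robot as it stands.
- The arm moves only by the tool servo_tool, never from a script. Its arguments are lists of equal length, an entry for each row: "slide": the shift along the world's x, y, z in units of 60 mm (1.0 is 60 mm), a list of three; "twist": the turn, a rotation vector about the world's x, y, z in units of 6 degrees (1.0 is 6 degrees), a list of three; "gripper": the closure, from 0 (fully open) to 1 (shut). In form: {"slide": [[x, y, z], ...], "twist": [[wx, wy, wz], ...], "gripper": [gripper, ...]}. A call has 1 to 12 rows; each row shifts and turns the commanded pose from where the row before left it; what a row does not reach is not made up. A row lasts 1/8 s, in which the tool goes at most 62.5 mm and 10.7 degrees, less where a joint would pass 70% of its speed; a pose out of reach is approached as far as the arm can. A call is refused whole if a number of a shift passes 1 or a number of a turn 1, either way. A call with a gripper value outside its range is refused whole. The fingers move at their own pace and stop on an object; the grip force is fixed at half the most. Time passes only in rows, so rows that do not move let the fingers close. It gives the time, the measured TCP pose, the force and the opening at its end, in the units of the state.
- r.sense(): the state, without advancing time (a new reading comes with each control period).
- r.capture(name): name is "scene" or "top"; returns a dict with "image" (384x512x3 uint8, blue, green, red), "intrinsics" (3x3 intrinsics, pixels), "k1" (the pictures are not rectified: a ray, as slopes to the right and down, at radius r is drawn at 1 + k1 r^2 times it, then the intrinsics apply), "R" (3x3) and "t" (3): a world point X has camera coordinates R X + t. Camera axes: x right, y down, z forward; pixel columns grow to the right and rows downward; lengths in m; the calibration is good to about 2 mm. A picture is of the moment at which its call begins. There is no depth.
- r.finish_job(): hands the job in, once; it reports no verdict.
The state is a dict: "time_s": time; "joints": joint angles; "joint_velocities": joint speeds; "effort": joint torques, N m; "tcp_pos": TCP position; "ee_rot": TCP orientation; "wrist_force": force on the tool from outside, world axes, zero at the start; "moment": the same for the moment, N m; "gripper_width": opening from 0.0 (shut) to 1.0 (fully open).
Only numpy, scipy, OpenCV 4.12 (cv2) and the standard library are available. Lean on these libraries where they do the work, as an engineer would, in place of code of your own. Each camera call takes 0.05 s, during which the arm holds its last target.

TASK

Slide the loose cover board fully aside along the case, keeping it flat on its runners, to see which pocket holds the turned chair spindle. Lift out only that spindle and push it gently, without ramming it, down between the sprung jaws of the clamp, centred and lying along them, until it is fully home on the sprung rests, and let go only once the jaws hold it. Leave the cover aside, the other two sticks in their pockets, and the varnish jar and glue bottle where they stand.

Things in the scene. Friction and masses are not known exactly. Their poses are not given: they have to be found in the camera images.
- case: Fixed plywood case, 218 (x) x 340 (y) x 58 mm high, origin at the centre of its underside. Its -y half holds three open pockets, its +y half is a solid deck 48 mm high. The cover slides along case y on runners 48 mm high, between side fences (8 mm thick, tops at 58 mm); raised end stops at y = -160 and +160 mm (tops at 58 mm) limit it.
- pockets (a point): Middle of the three pockets' floor: case x = 0, y = -80 mm, 6 mm above the underside. Pockets at case x = -52, 0, +52 mm, long along y, one stick in each, lying with its ends on saddles (tops 18 mm above the underside, slots 28 mm wide). Between the saddles (120 mm) the sticks are free beside and below: 28 mm to the next stick or the side wall. Walls 48 mm high.
- cover: Loose wooden board 196 (x) x 156 (y) x 10 mm, about 0.22 kg, origin at the centre of its underside, axes as the case's. On its middle a dark grip bar, 80 mm long (x), 18 wide (y), top 36 mm above the underside. Starts over the pockets (centre at case y = -80 mm, underside at 48 mm), slides towards case +y onto the deck; fully aside its centre is near y = +80 mm. 3 mm play at each fence.
- spindle: Turned chair spindle of dark wood, 140 mm long (its y), about 0.07 kg: 24 mm diameter ends (40 mm long each) and middle barrel (32 mm long), with grooves and a bead (16 to 21 mm diameter) between. Lies in any of the three pockets. Origin on its skin at mid length, 12 mm from the axis; it turns as the spindle rolls.
- spindle_mid (a point): The spindle's centre (on its axis at mid length); 30 mm above the case's underside while it lies in a pocket. y along the spindle.
- dowel: A plain straight dark dowel, 24 mm diameter, 140 mm long (y), in another pocket; origin on its skin at mid length. Stays there.
- batten: A plain square dark stick, 22 x 22 x 140 mm (y), in the remaining pocket; origin at the centre of its underside. Stays there.
- clamp: Fixed steel clamp, base 200 (x) x 130 (y) x 12 mm, origin at the centre of its underside. The spindle belongs over the origin, lying along y. Two sprung jaws close along x from both sides, each with two fingers at y = -45 and +45 mm, 18 mm wide, so 72 mm is clear between them for the gripper; cross bars from 64 mm outwards (|x|), tops at 46 mm.
- clamp_mouth (a point): Middle of the mouth, 82 mm above the clamp's underside, axes as the clamp's. The mouth is 36 mm wide and narrows to 14 mm at 64 mm height, the jaw faces' gap at rest. Pushed down, the spindle spreads the jaws (about 3 N each, the push is some 3 to 10 N); past the narrowing they grip its ends.
- clamp_base (a point): Middle of the base's top, 12 mm above its underside. At y = -45 and +45 mm sprung rests on posts give 5 mm under about 0.8 N, then stop hard. The posts' height is set by hand and not reported: when home, the spindle's axis is anywhere from 40 to 60 mm above the clamp's underside. Feel for it: the push rises sharply when home (over 25 N of push is too much).
- jaw_near (a joint): Slide of the -x jaw: 0 at rest, grows in m as it is pushed outwards; about 0.005 with the spindle held centrally. Stop at 0.015.
- jaw_far (a joint): The same for the +x jaw.
- seat (a joint): Slide of the sprung rests: 0 when up, grows in m as the spindle presses them down, 0.005 when fully down (home).
- varnish_jar: Loose jar, 64 mm diameter, 85 mm high, origin under its centre; a bystander, leave it.
- glue_bottle: Loose white bottle, 52 mm diameter, 150 mm high, origin under its centre; a bystander, leave it.
Not all that is in view belongs to the job. What is shaped like the cover but green or red is not meant.

How it is judged:
By the outcome, as a careful person would: the job done as asked, in the order asked, and still so for the second after the job is handed in, with the robot touching nothing.
It also fails if it takes over 72 s, if anything falls off the work surface, if the arm or the gripper's body presses on something with over 40 N, if the wrist force passes 120 N, or if a joint passes its speed limit or range.

## Working session

There is one attempt and no reset: what is moved stays moved. The work goes in short steps, Python scripts to look and compute and a tool call to move; the robot and the scene stay as the last step left them, time stands still between calls to the robot, and variables do not carry over. Pictures are saved under pics/ and viewed, and the job is handed in when it is done.

Besides the shell and the picture viewer there is one more tool, called after ">>>" as a command line: name --argument value ..., lists and objects as JSON in quotes. servo_tool: Moves the arm, as the interface text tells. Its arguments: {"type":"object","properties":{"slide":{"type":"array","items":{"type":"array","items":{"type":"number"}}},"twist":{"type":"array","items":{"type":"array","items":{"type":"number"}}},"gripper":{"type":"array","items":{"type":"number"}}},"required":["slide","twist","gripper"]}

```bash
ls; mkdir -p pics
python3 - <<'E'
from station import r
import cv2
s=r.sense(); print(s)
for n in("scene","top"):
    c=r.capture(n); cv2.imwrite(f"pics/{n}0.png",c["image"]); print(n,c["intrinsics"],c["k1"],c["R"],c["t"])
E
```

```text
pics
{'time_s': 0.0, 'joints': array([-5.04426463e+01,  2.20908444e+01,  3.78723788e-01, -2.97040626e-02,
       -6.84104022e+01, -1.48182210e+01]), 'joint_velocities': array([ 0.09074435, -0.01946081,  0.03383038, -0.02294211,  0.00309875,
        0.05450011]), 'effort': array([ 6.23706910e-04, -3.90663314e+01,  1.87407321e+01,  4.21992034e+00,
        1.10248307e-02, -1.77627685e-04]), 'tcp_pos': array([ 0.26133499, -0.56706929,  0.22144966]), 'ee_rot': array([[-9.08302554e-01, -4.18312670e-01, -9.90163403e-04],
       [-4.18313834e-01,  9.08300452e-01,  1.95566469e-03],
       [ 8.12865471e-05,  2.19053429e-03, -9.99997597e-01]]), 'wrist_force': array([ 0.53741526,  0.19015968, -0.15470591]), 'moment': array([ 0.03898631,  0.02759093, -0.00766334]), 'gripper_width': 1.002387287408203}
scene [[391.11652566   0.         249.37005717]
 [  0.         391.11652566 194.57160041]
 [  0.           0.           1.        ]] -0.0735186045837294 [[-0.58612291  0.80987653  0.02366312]
 [ 0.47435816  0.36668609 -0.80032847]
 [-0.65684418 -0.45786606 -0.59909465]] [ 0.25808282 -0.21491386  1.44981368]
top [[380.90069562   0.         253.58678613]
 [  0.         380.90069562 194.41773266]
 [  0.           0.           1.        ]] -0.08712301178209453 [[ 0.02892046 -0.99910385  0.03090465]
 [-0.9849843  -0.03374901 -0.1693131 ]
 [ 0.17020437 -0.02554398 -0.98507765]] [0.0122165  0.55913733 0.97836853]
```

View pics/scene0.png

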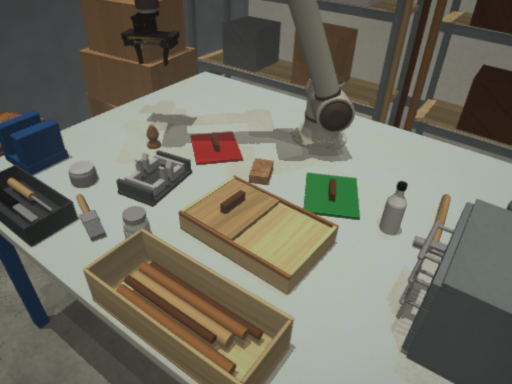

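View pics/top0.png

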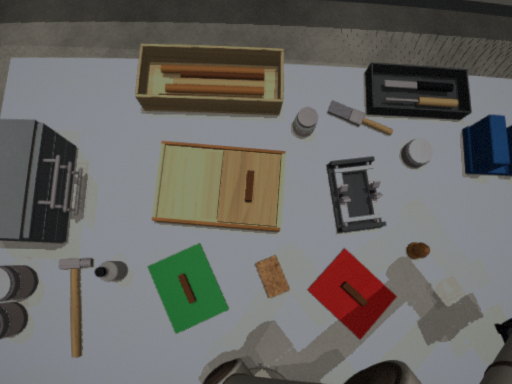

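```bash
cat > h.py <<'E'
import numpy as np, cv2
def rays(c,uv):
    K=c["intrinsics"];uv=np.atleast_2d(np.float64(uv))
    d=cv2.undistortPoints(uv.reshape(-1,1,2),K,np.array([c["k1"],0,0,0,0.])).reshape(-1,2)
    D=np.c_[d,np.ones(len(d))]@c["R"]; o=-c["R"].T@c["t"]; return o,D
def atz(c,uv,z):
    o,D=rays(c,uv); return o+D*((z-o[2])/D[:,2])[:,None]
def proj(c,X):
    X=np.atleast_2d(np.float64(X))
    return cv2.projectPoints(X,cv2.Rodrigues(c["R"])[0],np.float64(c["t"]),c["intrinsics"],np.array([c["k1"],0,0,0,0.]))[0].reshape(-1,2)
def crop(c,u0,v0,u1,v1,s,name):
    cv2.imwrite(name,cv2.resize(c["image"][v0:v1,u0:u1],None,fx=s,fy=s,interpolation=cv2.INTER_CUBIC))
E
python3 - <<'E'
from h import *;from station import r
import pickle
c=r.capture("top"); s=r.capture("scene"); pickle.dump((c,s),open("c0.pkl","wb"))
crop(c,145,130,300,240,5,"pics/a.png"); crop(c,310,140,400,240,6,"pics/b.png"); crop(s,100,130,210,250,5,"pics/d.png")
E
```

```text
(no output)
```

View pics/a.png

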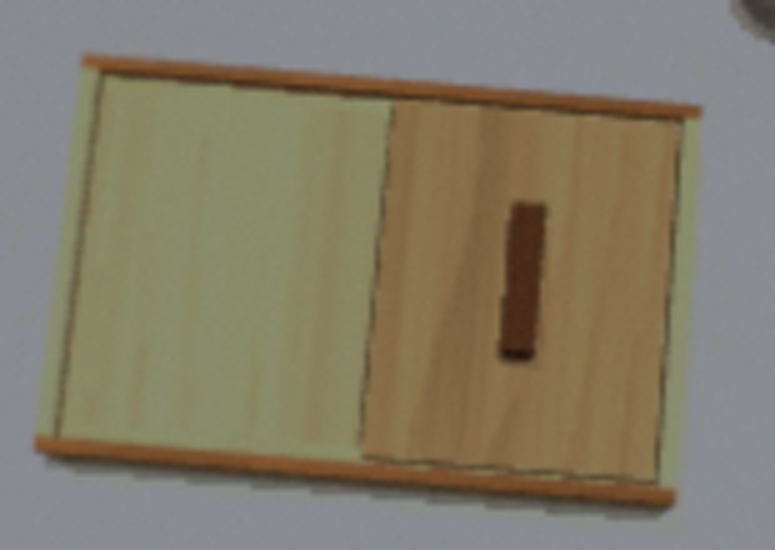

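View pics/b.png

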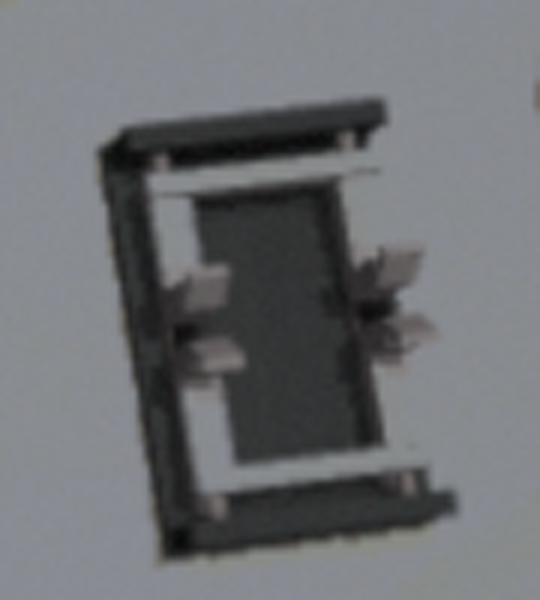

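View pics/d.png

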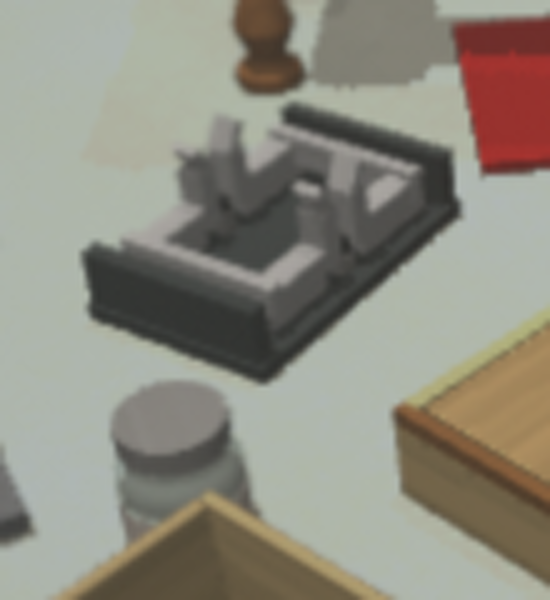

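```bash
cat > fit.py <<'E'
from h import *; import pickle
from scipy.optimize import least_squares
c,s=pickle.load(open("c0.pkl","rb"))
def fit(obs,x0):
    # obs list of (cam, local xyz, uv)
    def W(p,L): 
        a=p[2];return np.array([p[0]+np.cos(a)*L[0]-np.sin(a)*L[1],p[1]+np.sin(a)*L[0]+np.cos(a)*L[1],L[2]])
    f=lambda p:np.concatenate([proj(k,W(p,L))[0]-uv for k,L,uv in obs])
    q=least_squares(f,x0,loss='soft_l1'); return q.x,q.fun.reshape(-1,2).round(1)
A=lambda u,v:np.array([(u+.5)/5-.5+145,(v+.5)/5-.5+130])
B=lambda u,v:np.array([(u+.5)/6-.5+310,(v+.5)/6-.5+140])
D=lambda u,v:np.array([(u+.5)/5-.5+100,(v+.5)/5-.5+130])
if __name__=="__main__":
    z=.058
    print(fit([(c,(.109,.17,z),A(84,57)),(c,(.109,-.17,z),A(702,107)),(c,(-.109,-.17,z),A(672,502)),(c,(-.109,.17,z),A(38,448)),(s,(.109,-.17,z),D(400,408))],[.5,.1,0]))
    for n,u in(("jarT",(306,116)),("botT",(103,270))): print(n,atz(c,u,.08))
    x=fit([(c,(-.1,.065,0.0),B(165,562)),(s,(.1,-.065,0),D(92,318)),(s,(.1,.065,0),D(265,382)),(s,(-.1,.065,0),D(460,212))],[.5,-.3,0]);print(x)
E
python3 fit.py
```

```text
(array([ 0.57992686,  0.12316255, -0.05157607]), array([[-0.4, -0.6],
       [ 0. , -0.1],
       [ 0.6,  0.7],
       [-1.4,  0.5],
       [-1.6, -0.1]]))
jarT [[ 0.77487016 -0.10607289  0.08      ]]
botT [[0.34556613 0.40657081 0.08      ]]
(array([ 0.57211648, -0.2572814 ,  0.1586875 ]), array([[ 0.1,  0.4],
       [-0.6,  0. ],
       [ 0. ,  0.4],
       [ 0.4, -0. ]]))
```

```bash
cat > ov.py <<'E'
from fit import *
def W(p,L):
    L=np.atleast_2d(L);a=p[2];R=np.array([[np.cos(a),-np.sin(a)],[np.sin(a),np.cos(a)]]);return np.c_[L[:,:2]@R.T+np.array(p[:2]),L[:,2]]
def line(im,k,p,P,col,s,u0,v0):
    q=((proj(k,W(p,P))-[u0,v0]+.5)*s-.5)
    cv2.polylines(im,[np.int32(np.round(q*16))],False,col,1,cv2.LINE_AA,4)
if __name__=="__main__":
    p=[.5721,-.2573,.1587]
    for k,box,sc,n in((c,(310,140,400,240),6,"top"),(s,(100,130,210,250),5,"sc")):
        u0,v0,u1,v1=box;im=cv2.resize(k["image"][v0:v1,u0:u1],None,fx=sc,fy=sc,interpolation=cv2.INTER_CUBIC)
        for z,col in((0,(0,255,0)),(.012,(0,255,255))):
            line(im,k,p,[(x,y,z) for x,y in((.1,.065),(.1,-.065),(-.1,-.065),(-.1,.065),(.1,.065))],col,sc,u0,v0)
        for yy in(-.045,.045):
          for sx in(-1,1):
            line(im,k,p,[(sx*.018,yy-.009,.082),(sx*.018,yy+.009,.082),(sx*.007,yy+.009,.064),(sx*.007,yy-.009,.064),(sx*.018,yy-.009,.082)],(0,0,255),sc,u0,v0)
        for sx in(-1,1): line(im,k,p,[(sx*.064,-.065,.046),(sx*.064,.065,.046)],(255,0,0),sc,u0,v0)
        cv2.imwrite(f"pics/ov_{n}.png",im)
E
python3 ov.py
```

```text
(no output)
```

View pics/ov_top.png

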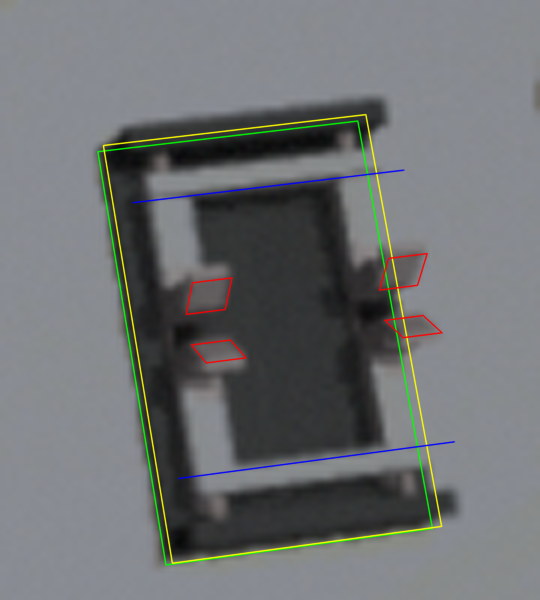

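View pics/ov_sc.png

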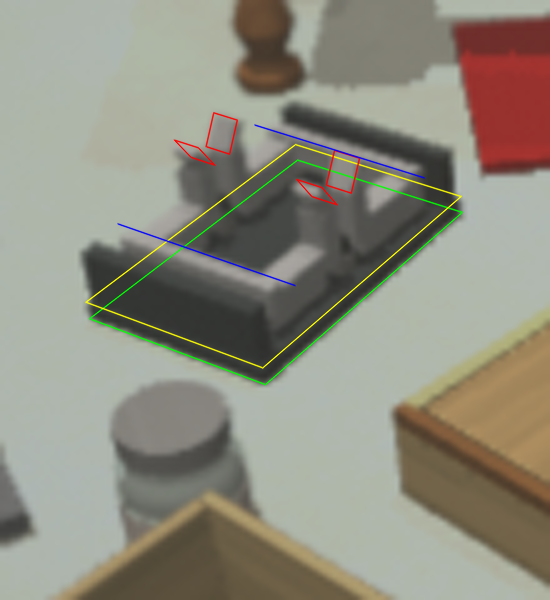

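Run:
```python
from ov import *
p=[.5721,-.2573,.1587]
k=c
im=cv2.convertScaleAbs(cv2.resize(k["image"][175:210,330:390],None,fx=12,fy=12,interpolation=cv2.INTER_CUBIC),alpha=1.7,beta=-60)
im2=im.copy()
for yy in(-.045,.045):
  for sx in(-1,1):
    line(im2,k,p,[(sx*.018,yy-.009,.082),(sx*.018,yy+.009,.082),(sx*.007,yy+.009,.064),(sx*.007,yy-.009,.064),(sx*.018,yy-.009,.082)],(0,0,255),12,330,175)
cv2.imwrite("pics/z.png",im);cv2.imwrite("pics/z2.png",np.vstack([im,im2])[:, :])
k=s
im=cv2.convertScaleAbs(cv2.resize(k["image"][145:185,130:180],None,fx=12,fy=12,interpolation=cv2.INTER_CUBIC),alpha=1.5,beta=-60)
cv2.imwrite("pics/z3.png",im)
```

```text
(no output)
```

View pics/z2.png

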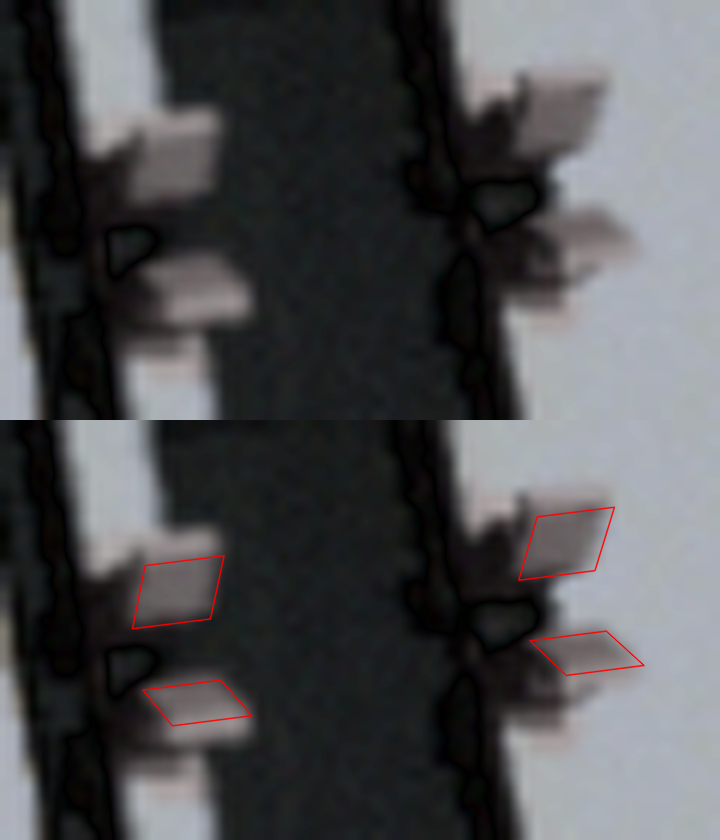

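View pics/z3.png

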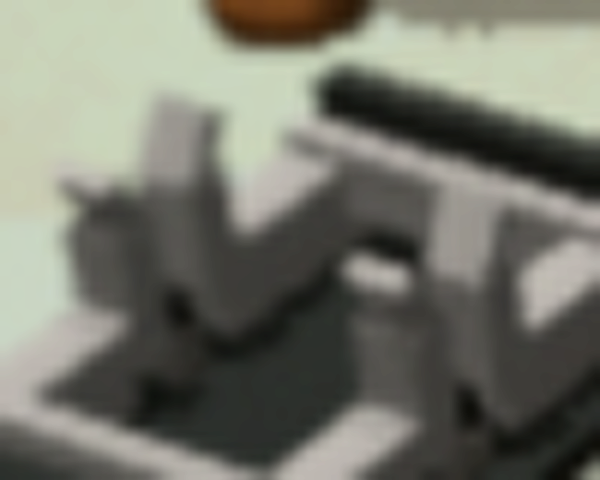

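>>> servo_tool --slide '[[0.44, 0.84, 0], [0.44, 0.84, 0], [0.44, 0.84, 0], [0.44, 0.84, 0], [0.44, 0.84, 0], [0.44, 0.84, 0], [0.44, 0.84, 0], [0.44, 0.84, 0], [0.44, 0.84, 0], [0.44, 0.84, 0], [0.44, 0.84, 0], [0.44, 0.9, 0]]' --twist '[[0, 0, -0.38], [0, 0, -0.38], [0, 0, -0.38], [0, 0, -0.38], [0, 0, -0.38], [0, 0, -0.38], [0, 0, -0.38], [0, 0, -0.38], [0, 0, -0.38], [0, 0, -0.38], [0, 0, -0.38], [0, 0, -0.38]]' --gripper '[0.6, 0.6, 0.6, 0.6, 0.6, 0.6, 0.6, 0.6, 0.6, 0.6, 0.6, 0.6]'

```text
time_s: 1.7
tcp_pos: [0.5789, 0.0425, 0.2226]
ee_rot: [[-0.999, 0.047, 0.0], [0.047, 0.999, -0.0], [-0.0, -0.0, -1.0]]
wrist_force: [0.9, -0.1, 0.1]
gripper_width: 0.401
```

Run:
```python
from ov import *
from station import r
s_=r.sense();print(s_["tcp_pos"],np.degrees(np.arctan2(-s_["ee_rot"][0,1],s_["ee_rot"][1,1])),s_["ee_rot"][:,2],s_["gripper_width"],s_["wrist_force"],s_["joints"])
q=[A(515,203),A(546,203),A(534,350),A(501,347)]
w=atz(c,np.array(q),.084);print(w,w.mean(0),W([.5799,.1232,-.0516],[[0,-.08,.084],[0,.088,0]]))
```

```text
[0.5788983  0.04250662 0.22256107] -2.6930028600454112 [ 2.90616268e-05 -9.42644134e-05 -9.99999995e-01] 0.4009433418496686 [ 0.93840804 -0.14178346  0.08542395] [ 2.01825244e+01  1.77121607e+01 -6.01352240e+00  6.16483191e-03
 -6.62746176e+01 -1.12878008e+02]
[[0.61608917 0.04838493 0.084     ]
 [0.61667852 0.03211607 0.084     ]
 [0.53836174 0.03607722 0.084     ]
 [0.53935502 0.05320686 0.084     ]] [0.57762111 0.04244627 0.084     ] [[0.57577383 0.04330648 0.084     ]
 [0.58443879 0.21108287 0.        ]]
```

>>> servo_tool --slide '[[-0.03, 0, -0.6], [0, 0, -0.7], [0, 0, -0.7], [0, 0, -0.4], [0, 0, -0.26], [0, 0, 0]]' --twist '[[0, 0, -0.04], [0, 0, 0], [0, 0, 0], [0, 0, 0], [0, 0, 0], [0, 0, 0]]' --gripper '[0.6, 0.6, 0.6, 0.6, 0.6, 0.6]'

```text
time_s: 2.45
tcp_pos: [0.5761, 0.0406, 0.0621]
ee_rot: [[-0.999, 0.05, -0.002], [0.05, 0.999, -0.001], [0.002, -0.001, -1.0]]
wrist_force: [0.4, -0.1, 0.9]
gripper_width: 0.402
```

>>> servo_tool --slide '[[0.013, 0.25, 0], [0.013, 0.25, 0], [0.013, 0.25, 0], [0.013, 0.25, 0], [0.013, 0.25, 0], [0.013, 0.25, 0], [0.013, 0.25, 0], [0.013, 0.25, 0], [0.013, 0.25, 0], [0.013, 0.25, 0], [0.01, 0.15, 0], [0, 0, 0]]' --twist '[[0, 0, 0], [0, 0, 0], [0, 0, 0], [0, 0, 0], [0, 0, 0], [0, 0, 0], [0, 0, 0], [0, 0, 0], [0, 0, 0], [0, 0, 0], [0, 0, 0], [0, 0, 0]]' --gripper '[0.6, 0.6, 0.6, 0.6, 0.6, 0.6, 0.6, 0.6, 0.6, 0.6, 0.6, 0.6]'

```text
time_s: 3.95
tcp_pos: [0.5851, 0.2011, 0.0627]
ee_rot: [[-0.999, 0.049, 0.001], [0.049, 0.999, 0.001], [-0.001, 0.001, -1.0]]
wrist_force: [-0.4, -0.7, 0.5]
gripper_width: 0.398
```

```bash
cat > snap.py <<'E'
import sys;from h import *;from station import r
n=sys.argv[1];t=r.capture("top");crop(t,140,130,300,240,5,f"pics/{n}_t.png")
s=r.capture("scene");crop(s,165,165,345,290,4,f"pics/{n}_s.png")
import pickle;pickle.dump((t,s),open(n+".pkl","wb"))
E
python3 snap.py p1
```

```text
(no output)
```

View pics/p1_t.png

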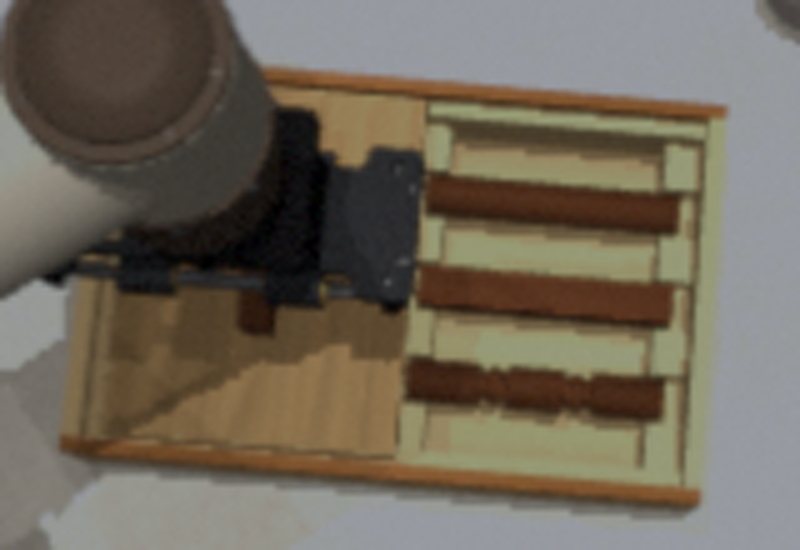

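View pics/p1_s.png

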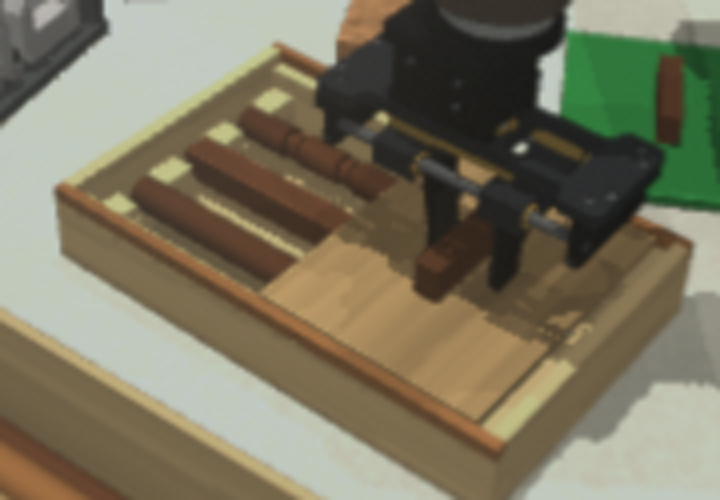

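Cover is about 10 mm short (left gap at crop x≈95); the spindle with grooves is in the -x pocket (crop row ≈385).

>>> servo_tool --slide '[[0.005, 0.07, 0], [0.005, 0.06, 0], [0, 0.04, 0], [0, 0, 0]]' --twist '[[0, 0, 0], [0, 0, 0], [0, 0, 0], [0, 0, 0]]' --gripper '[0.6, 0.6, 0.6, 0.6]'

```text
time_s: 4.55
tcp_pos: [0.5856, 0.2103, 0.0629]
ee_rot: [[-0.999, 0.05, 0.0], [0.05, 0.999, 0.0], [-0.0, 0.0, -1.0]]
wrist_force: [-0.8, -0.1, -0.0]
gripper_width: 0.396
```

>>> servo_tool --slide '[[0, 0.03, 0], [0, 0, 0]]' --twist '[[0, 0, 0], [0, 0, 0]]' --gripper '[0.6, 0.6]'

```text
time_s: 4.8
tcp_pos: [0.5856, 0.2119, 0.0629]
ee_rot: [[-0.999, 0.05, 0.0], [0.05, 0.999, 0.0], [-0.0, 0.0, -1.0]]
wrist_force: [-0.5, -0.5, 0.0]
gripper_width: 0.403
```

>>> servo_tool --slide '[[0, -0.07, 0], [0, 0, 0.7], [0, 0, 0.8], [0, 0, 0.8], [-0.3, 0.7, 0.2], [-0.6, 0.8, 0], [-0.6, 0.8, 0]]' --twist '[[0, 0, 0], [0, 0, 0], [0, 0, 0], [0, 0, 0], [0, 0, 0], [0, 0, 0], [0, 0, 0]]' --gripper '[0.6, 0.6, 0.6, 0.6, 0.6, 0.6, 0.6]'

```text
time_s: 5.68
tcp_pos: [0.4949, 0.3467, 0.2135]
ee_rot: [[-0.999, 0.051, 0.001], [0.051, 0.999, 0.001], [-0.001, 0.001, -1.0]]
wrist_force: [0.4, -0.6, 1.1]
gripper_width: 0.402
```

```bash
python3 snap.py p2
```

```text
(no output)
```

View pics/p2_t.png

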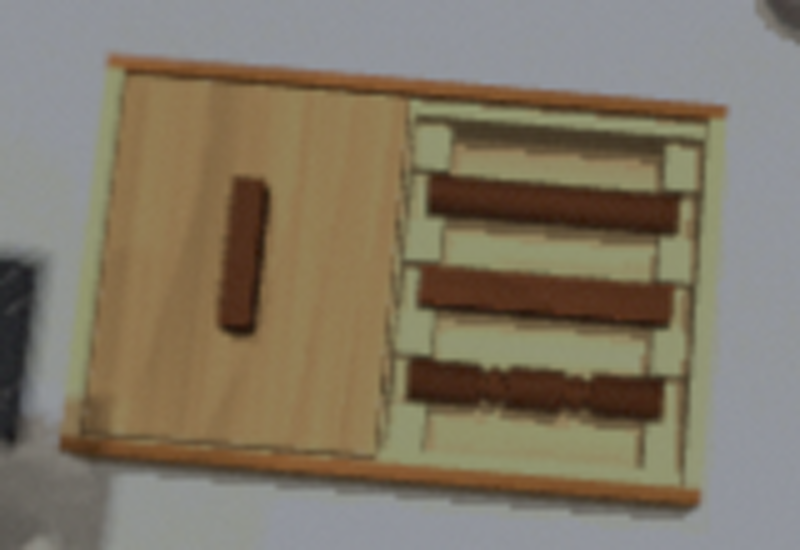

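View pics/p2_s.png

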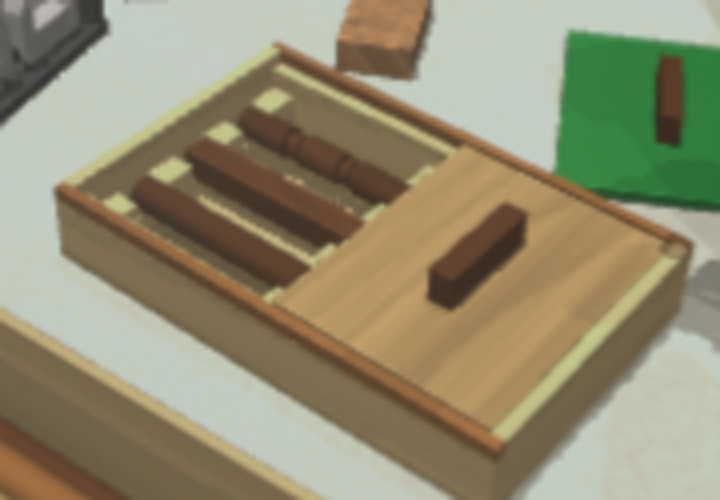

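Run:
```python
from ov import *
t,s=pickle.load(open("p2.pkl","rb"))
A2=lambda u,v:np.array([(u+.5)/5-.5+140,(v+.5)/5-.5+130])
S2=lambda u,v:np.array([(u+.5)/4-.5+165,(v+.5)/4-.5+165])
w=atz(t,np.array([A2(408,381),A2(663,399)]),.03);d=w[0]-w[1]
print(w,w.mean(0),np.linalg.norm(d),np.degrees(np.arctan2(-d[0],d[1])))
print(W([.5799,.1232,-.0516],[-.052,-.08,.03]))
# overlay
im=cv2.resize(t["image"][130:240,140:300],None,fx=5,fy=5,interpolation=cv2.INTER_CUBIC)
P=[.5799,.1232,-.0516]
for x in(-.052,0,.052):
  line(im,t,P,[(x-.012,-.15,.03),(x+.012,-.15,.03),(x+.012,-.01,.03),(x-.012,-.01,.03),(x-.012,-.15,.03)],(0,0,255),5,140,130)
line(im,t,P,[(-.109,-.17,.058),(.109,-.17,.058),(.109,.17,.058),(-.109,.17,.058),(-.109,-.17,.058)],(0,255,0),5,140,130)
cv2.imwrite("pics/p2o.png",im)
im=cv2.resize(s["image"][165:290,165:345],None,fx=4,fy=4,interpolation=cv2.INTER_CUBIC)
for x in(-.052,0,.052):
  line(im,s,P,[(x-.012,-.15,.03),(x+.012,-.15,.03),(x+.012,-.01,.03),(x-.012,-.01,.03),(x-.012,-.15,.03)],(0,0,255),4,165,165)
line(im,s,P,[(-.109,-.17,.058),(.109,-.17,.058),(.109,.17,.058),(-.109,.17,.058),(-.109,-.17,.058)],(0,255,0),4,165,165)
cv2.imwrite("pics/p2os.png",im)
```

```text
[[ 0.52707034  0.11660303  0.03      ]
 [ 0.52180321 -0.02253643  0.03      ]] [0.52443677 0.0470333  0.03      ] 0.13923911559727226 -2.1678981201325014
[[0.52384304 0.04598849 0.03      ]]
```

View pics/p2o.png

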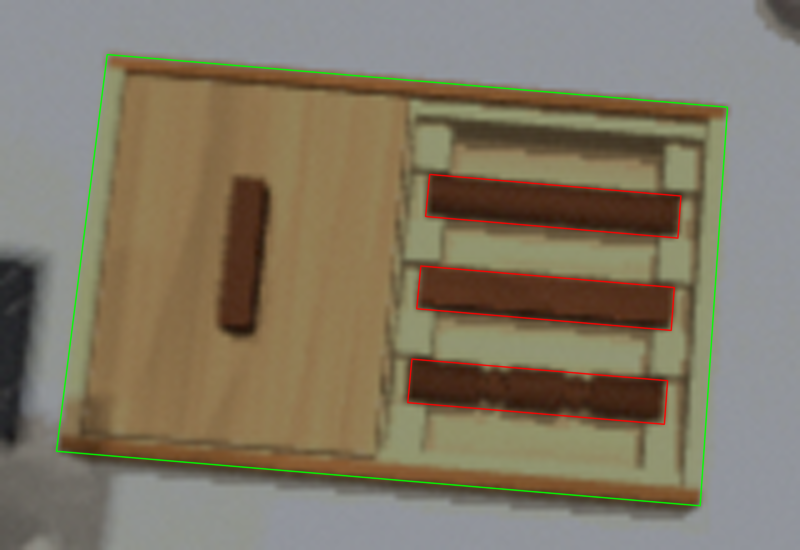

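View pics/p2os.png

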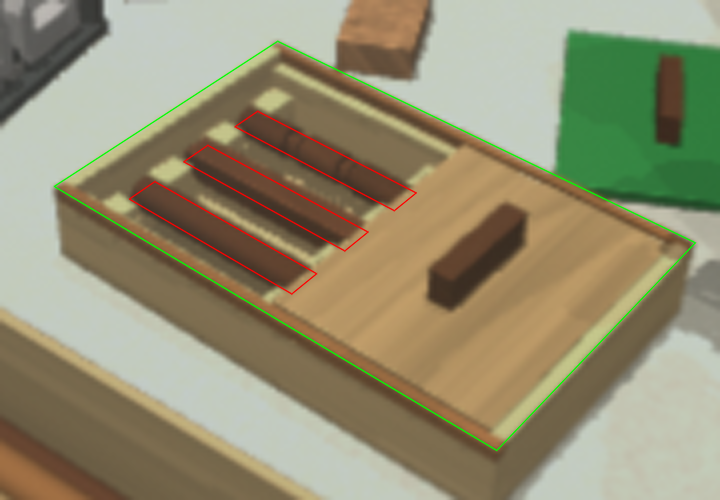

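>>> servo_tool --slide '[[0.04, -0.4, 0], [0.04, -0.4, 0], [0.04, -0.4, 0], [0.04, -0.4, 0], [0.04, -0.4, 0], [0.04, -0.4, 0], [0.04, -0.4, 0], [0.04, -0.4, 0], [0.04, -0.4, 0], [0.04, -0.4, 0], [0.04, -0.4, 0], [0.04, -0.4, 0]]' --twist '[[0, 0, 1], [0, 0, 1], [0, 0, 1], [0, 0, 1], [0, 0, 1], [0, 0, 1], [0, 0, 1], [0, 0, 1], [0, 0, 1], [0, 0, 1], [0, 0, 1], [0, 0, 1]]' --gripper '[0.56, 0.56, 0.56, 0.56, 0.56, 0.56, 0.56, 0.56, 0.56, 0.56, 0.56, 0.56]'

```text
time_s: 7.28
tcp_pos: [0.5245, 0.0562, 0.2132]
ee_rot: [[-0.353, -0.935, 0.001], [-0.935, 0.353, 0.0], [-0.001, -0.001, -1.0]]
wrist_force: [-0.3, 0.4, 0.6]
gripper_width: 0.439
```

>>> servo_tool --slide '[[0, -0.1, -0.4], [0, -0.1, -0.5], [0, 0, -0.5], [0, 0, 0], [0, 0, 0]]' --twist '[[0, 0, 1], [0, 0, 1], [0, 0, 1], [0, 0, 0], [0, 0, 0]]' --gripper '[0.56, 0.56, 0.56, 0.56, 0.56]'

```text
time_s: 7.9
tcp_pos: [0.5254, 0.0455, 0.1302]
ee_rot: [[-0.051, -0.999, 0.002], [-0.999, 0.051, 0.0], [-0.0, -0.002, -1.0]]
wrist_force: [0.0, -0.0, 0.8]
gripper_width: 0.44
```

Run:
```python
from station import r
import numpy as np
s=r.sense();R=s["ee_rot"];print(s["tcp_pos"],np.degrees(np.arctan2(-R[0,1],R[1,1])),R[:,2],s["joints"][5],s["gripper_width"])
```

```text
[0.52536663 0.04551626 0.13019656] 87.0642829902244 [ 2.20021314e-03  2.36845002e-04 -9.99997551e-01] -25.57770668396408 0.4397471828344553
```

>>> servo_tool --slide '[[-0.015, 0.015, -0.5], [0, 0, -0.5], [0, 0, -0.4], [0, 0, -0.3], [0, 0, -0.2], [0, 0, 0]]' --twist '[[0, 0, 0.04], [0, 0, 0], [0, 0, 0], [0, 0, 0], [0, 0, 0], [0, 0, 0]]' --gripper '[0.56, 0.56, 0.56, 0.56, 0.56, 0.56]'

```text
time_s: 8.65
tcp_pos: [0.5238, 0.0466, 0.0152]
ee_rot: [[-0.046, -0.999, 0.0], [-0.999, 0.046, -0.0], [0.0, -0.0, -1.0]]
wrist_force: [1.2, -0.3, 0.3]
gripper_width: 0.437
```

>>> servo_tool --slide '[[0, 0, 0], [0, 0, 0], [0, 0, 0], [0, 0, 0]]' --twist '[[0, 0, 0], [0, 0, 0], [0, 0, 0], [0, 0, 0]]' --gripper '[0.8, 0.9, 0.9, 0.9]'

```text
time_s: 9.15
tcp_pos: [0.524, 0.0467, 0.0157]
ee_rot: [[-0.046, -0.999, 0.001], [-0.999, 0.046, 0.0], [-0.0, -0.001, -1.0]]
wrist_force: [-1.7, 0.2, 3.9]
gripper_width: 0.265
```

>>> servo_tool --slide '[[0, 0, 0.1], [0, 0, 0.3], [0, 0, 0.5], [0, 0, 0.7], [0, 0, 0.8], [0, 0, 0.5], [0, 0, 0]]' --twist '[[0, 0, 0], [0, 0, 0], [0, 0, 0], [0, 0, 0], [0, 0, 0], [0, 0, 0], [0, 0, 0]]' --gripper '[1, 1, 1, 1, 1, 1, 1]'

```text
time_s: 10.02
tcp_pos: [0.5246, 0.0469, 0.1915]
ee_rot: [[-0.046, -0.999, 0.005], [-0.999, 0.046, 0.002], [-0.002, -0.005, -1.0]]
wrist_force: [0.3, -1.1, -1.4]
gripper_width: 0.265
```

```bash
python3 snap.py p3
python3 - <<'E'
from station import r
s=r.sense();print(s["tcp_pos"],s["wrist_force"],s["moment"],s["gripper_width"])
E
```

```text
[0.52253749 0.04633683 0.18807788] [-0.48313989  0.49423357 -1.38221828] [ 0.02156497  0.14305204 -0.02399127] 0.2686159467416833
```

View pics/p3_t.png

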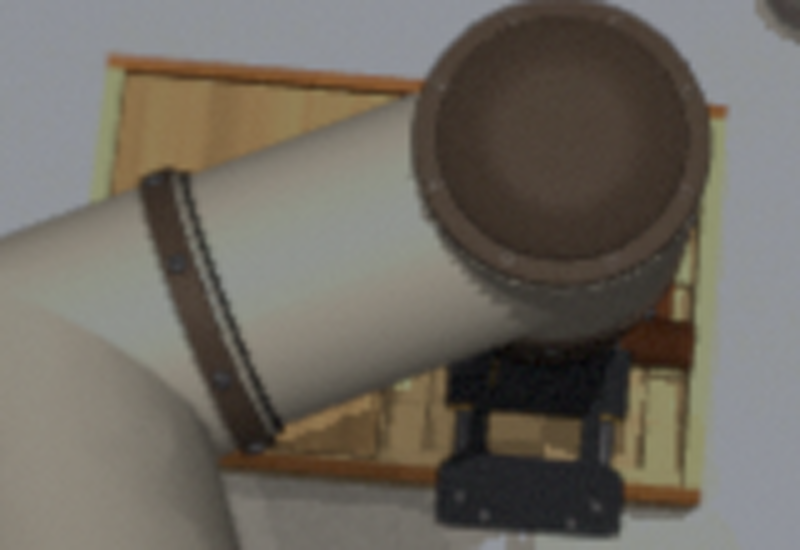

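View pics/p3_s.png

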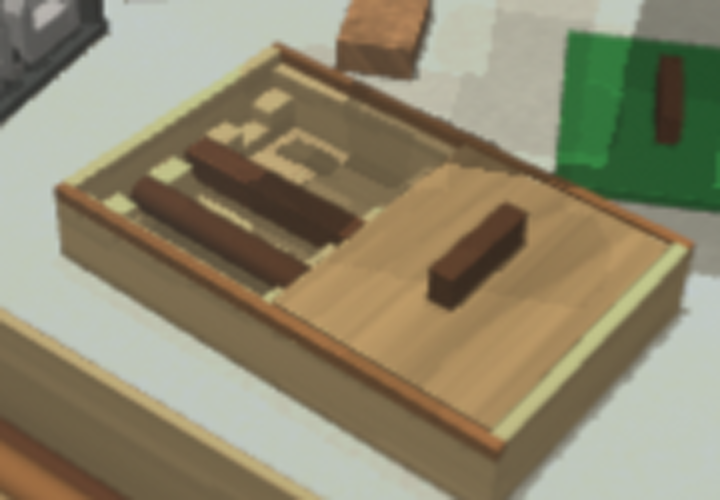

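>>> servo_tool --slide '[[0.08, -0.3, 0], [0.08, -0.5, 0], [0.08, -0.5, 0], [0.08, -0.55, 0], [0.08, -0.55, 0], [0.08, -0.55, 0], [0.08, -0.55, 0], [0.08, -0.5, 0], [0.08, -0.5, 0], [0.08, -0.56, 0], [0, 0, 0], [0, 0, 0]]' --twist '[[0, 0, 0.195], [0, 0, 0.195], [0, 0, 0.195], [0, 0, 0.195], [0, 0, 0.195], [0, 0, 0.195], [0, 0, 0.195], [0, 0, 0.195], [0, 0, 0.195], [0, 0, 0.195], [0, 0, 0], [0, 0, 0]]' --gripper '[1, 1, 1, 1, 1, 1, 1, 1, 1, 1, 1, 1]'

```text
time_s: 11.62
tcp_pos: [0.5705, -0.2567, 0.187]
ee_rot: [[0.157, -0.988, -0.003], [-0.988, -0.157, 0.001], [-0.002, 0.003, -1.0]]
wrist_force: [-0.4, -1.0, -0.6]
gripper_width: 0.265
```

Run:
```python
from ov import *
from station import r
t=r.capture("top");s=r.capture("scene");pickle.dump((t,s),open("p4.pkl","wb"))
q=r.sense();R=q["ee_rot"];yaw=np.degrees(np.arctan2(-R[0,1],R[1,1]));print(q["tcp_pos"],yaw,R[:,2],q["wrist_force"],q["moment"],q["gripper_width"])
crop(t,300,110,420,250,4,"pics/p4_t.png");crop(s,90,90,230,240,4,"pics/p4_s.png")
```

```text
[ 0.57105932 -0.25621209  0.18808578] 99.12190430826072 [-1.65401886e-03  6.03468659e-04 -9.99998450e-01] [ 0.15539207 -0.25220638 -0.98231345] [ 0.03334703  0.11943256 -0.02423162] 0.26991854932826576
```

View pics/p4_t.png

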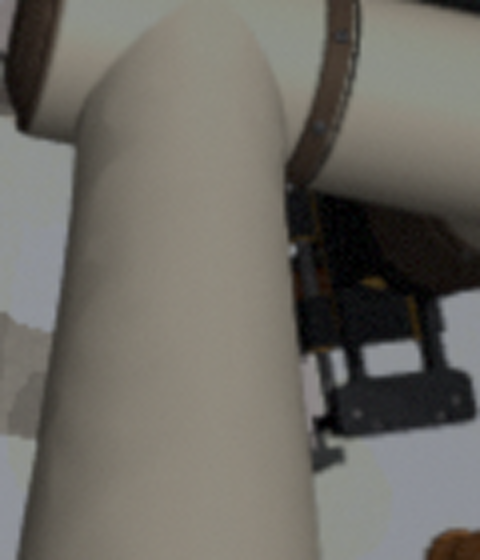

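View pics/p4_s.png

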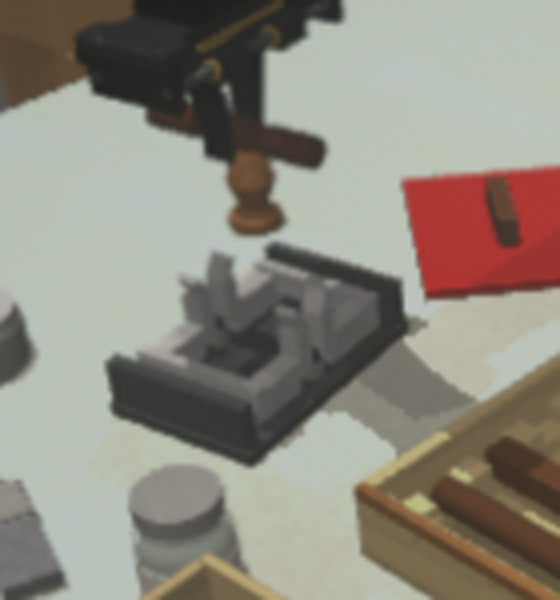

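```bash
cat > ov4.py <<'E'
from ov import *
import sys
from station import r
def show(n,tcp,yaw,zo,name):
    t,s=pickle.load(open(n,"rb"));u0,v0,sc=110,80,6
    im=cv2.resize(s["image"][v0:v0+90,u0:u0+90],None,fx=sc,fy=sc,interpolation=cv2.INTER_CUBIC)
    p=[tcp[0],tcp[1],np.radians(yaw-90)];z=tcp[2]+zo
    th=np.linspace(0,2*np.pi,25)
    for y in(-.07,.07,-.016,.016): line(im,s,p,np.c_[.012*np.cos(th),0*th+y,z+.012*np.sin(th)],(0,0,255),sc,u0,v0)
    # silhouette
    line(im,s,p,[(0,-.07,z),(0,.07,z)],(0,255,0),sc,u0,v0)
    cv2.imwrite(name,im)
if __name__=="__main__":
    show("p4.pkl",[.5711,-.2562,.1881],99.12,.015,"pics/o4.png")
E
python3 ov4.py
```

```text
(no output)
```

View pics/o4.png

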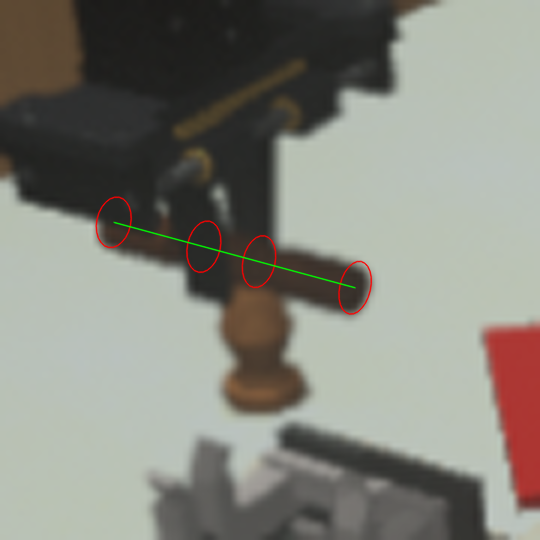

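Run:
```python
from ov import *
t,s=pickle.load(open("p4.pkl","rb"));u0,v0,sc=122,106,12
im=cv2.resize(s["image"][v0:v0+32,u0:u0+56],None,fx=sc,fy=sc,interpolation=cv2.INTER_CUBIC)
im=cv2.convertScaleAbs(im,alpha=1.8,beta=0);im2=im.copy()
p=[.5711,-.2562,np.radians(9.12)];z=.1881+.015;th=np.linspace(0,2*np.pi,25)
for y in(-.07,.07,-.03,.03): line(im2,s,p,np.c_[.012*np.cos(th),0*th+y,z+.012*np.sin(th)],(0,0,255),sc,u0,v0)
cv2.imwrite("pics/z4.png",np.vstack([im,im2])[:,:])
```

```text
(no output)
```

View pics/z4.png

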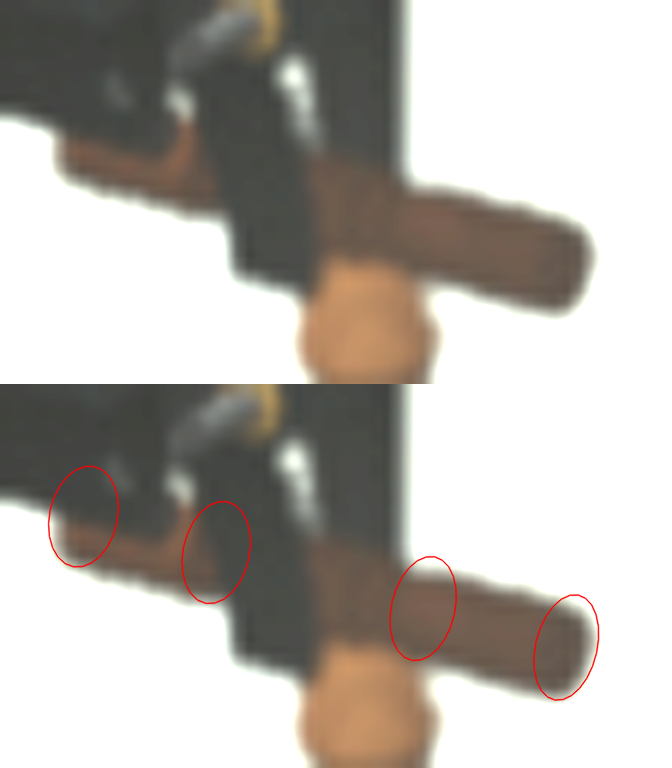

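>>> servo_tool --slide '[[0.025, -0.01, -0.4], [0, 0, -0.5], [0, 0, -0.4], [0, 0, -0.3], [0, 0, -0.15], [0, 0, 0], [0, 0, 0]]' --twist '[[0, 0, 0], [0, 0, 0], [0, 0, 0], [0, 0, 0], [0, 0, 0], [0, 0, 0], [0, 0, 0]]' --gripper '[1, 1, 1, 1, 1, 1, 1]'

```text
time_s: 12.6
tcp_pos: [0.5737, -0.2577, 0.085]
ee_rot: [[0.158, -0.987, 0.002], [-0.987, -0.158, -0.001], [0.001, -0.002, -1.0]]
wrist_force: [-0.4, -0.9, -0.3]
gripper_width: 0.267
```

Run:
```python
from ov import *
from station import r
t=r.capture("top");s=r.capture("scene");pickle.dump((t,s),open("p5.pkl","wb"))
q=r.sense();R=q["ee_rot"];yaw=np.degrees(np.arctan2(-R[0,1],R[1,1]));print(q["tcp_pos"],yaw,q["wrist_force"],q["moment"],q["gripper_width"])
u0,v0,sc=115,125,9
im=cv2.resize(s["image"][v0:v0+60,u0:u0+75],None,fx=sc,fy=sc,interpolation=cv2.INTER_CUBIC)
cv2.imwrite("pics/p5_s.png",cv2.convertScaleAbs(im,alpha=1.5))
```

```text
[ 0.5735821  -0.25777393  0.08497731] 99.09513316328723 [ 0.10423399 -0.03715311 -0.48755104] [0.05720116 0.14000097 0.01175671] 0.26970467686169375
```

View pics/p5_s.png

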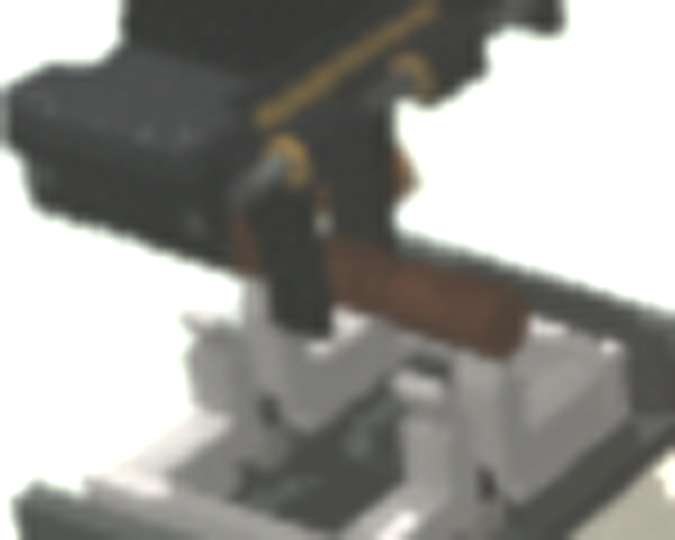

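>>> servo_tool --slide '[[0, 0, -0.06], [0, 0, -0.06], [0, 0, -0.06], [0, 0, 0]]' --twist '[[0, 0, 0], [0, 0, 0], [0, 0, 0], [0, 0, 0]]' --gripper '[1, 1, 1, 1]'

```text
time_s: 13.2
tcp_pos: [0.5726, -0.2577, 0.0726]
ee_rot: [[0.158, -0.987, -0.001], [-0.987, -0.158, 0.0], [-0.0, 0.001, -1.0]]
wrist_force: [0.3, 0.7, 0.3]
gripper_width: 0.264
```

>>> servo_tool --slide '[[0, 0, -0.04], [0, 0, -0.04], [0, 0, 0]]' --twist '[[0, 0, 0], [0, 0, 0], [0, 0, 0]]' --gripper '[1, 1, 1]'

```text
time_s: 13.58
tcp_pos: [0.5728, -0.2577, 0.0681]
ee_rot: [[0.158, -0.987, -0.001], [-0.987, -0.158, 0.0], [-0.0, 0.001, -1.0]]
wrist_force: [0.7, 1.0, -1.1]
gripper_width: 0.264
```

>>> servo_tool --slide '[[0, 0, -0.04], [0, 0, -0.04], [0, 0, 0]]' --twist '[[0, 0, 0], [0, 0, 0], [0, 0, 0]]' --gripper '[1, 1, 1]'

```text
time_s: 13.95
tcp_pos: [0.5728, -0.2577, 0.0633]
ee_rot: [[0.158, -0.987, -0.001], [-0.987, -0.158, 0.0], [-0.0, 0.001, -1.0]]
wrist_force: [0.4, -0.2, -0.4]
gripper_width: 0.265
```

>>> servo_tool --slide '[[0, 0, -0.03], [0, 0, -0.03], [0, 0, 0]]' --twist '[[0, 0, 0], [0, 0, 0], [0, 0, 0]]' --gripper '[1, 1, 1]'

```text
time_s: 14.32
tcp_pos: [0.573, -0.2579, 0.0603]
ee_rot: [[0.158, -0.987, 0.0], [-0.987, -0.158, -0.0], [0.0, -0.0, -1.0]]
wrist_force: [-2.1, -0.5, 3.8]
gripper_width: 0.268
```

>>> servo_tool --slide '[[0, 0, -0.03], [0, 0, -0.03], [0, 0, 0]]' --twist '[[0, 0, 0], [0, 0, 0], [0, 0, 0]]' --gripper '[1, 1, 1]'

```text
time_s: 14.7
tcp_pos: [0.5742, -0.258, 0.0576]
ee_rot: [[0.158, -0.987, 0.003], [-0.987, -0.158, -0.001], [0.001, -0.003, -1.0]]
wrist_force: [0.8, 0.2, 5.3]
gripper_width: 0.265
```

>>> servo_tool --slide '[[0, 0, -0.03], [0, 0, -0.03], [0, 0, 0]]' --twist '[[0, 0, 0], [0, 0, 0], [0, 0, 0]]' --gripper '[1, 1, 1]'

```text
time_s: 15.08
tcp_pos: [0.5743, -0.2582, 0.054]
ee_rot: [[0.158, -0.987, 0.003], [-0.987, -0.158, -0.001], [0.002, -0.003, -1.0]]
wrist_force: [-1.0, 0.2, 7.3]
gripper_width: 0.265
```

>>> servo_tool --slide '[[0, 0, -0.03], [0, 0, -0.03], [0, 0, 0]]' --twist '[[0, 0, 0], [0, 0, 0], [0, 0, 0]]' --gripper '[1, 1, 1]'

```text
time_s: 15.45
tcp_pos: [0.5732, -0.2578, 0.049]
ee_rot: [[0.158, -0.987, 0.0], [-0.987, -0.158, -0.0], [0.0, -0.0, -1.0]]
wrist_force: [-0.8, -1.5, 2.2]
gripper_width: 0.269
```

>>> servo_tool --slide '[[0, 0, -0.03], [0, 0, 0]]' --twist '[[0, 0, 0], [0, 0, 0]]' --gripper '[1, 1]'

```text
time_s: 15.7
tcp_pos: [0.5729, -0.2577, 0.0469]
ee_rot: [[0.158, -0.987, -0.0], [-0.987, -0.158, 0.0], [-0.0, 0.0, -1.0]]
wrist_force: [1.2, -1.0, 0.5]
gripper_width: 0.262
```

>>> servo_tool --slide '[[0, 0, -0.03], [0, 0, 0]]' --twist '[[0, 0, 0], [0, 0, 0]]' --gripper '[1, 1]'

```text
time_s: 15.95
tcp_pos: [0.5728, -0.2576, 0.0452]
ee_rot: [[0.158, -0.987, -0.0], [-0.987, -0.158, 0.0], [-0.0, 0.0, -1.0]]
wrist_force: [0.5, 0.0, 1.7]
gripper_width: 0.262
```

>>> servo_tool --slide '[[0, 0, -0.025], [0, 0, 0]]' --twist '[[0, 0, 0], [0, 0, 0]]' --gripper '[1, 1]'

```text
time_s: 16.2
tcp_pos: [0.5728, -0.2576, 0.0438]
ee_rot: [[0.158, -0.987, -0.0], [-0.987, -0.158, 0.0], [-0.0, 0.0, -1.0]]
wrist_force: [0.3, -0.5, 0.4]
gripper_width: 0.268
```

>>> servo_tool --slide '[[0, 0, -0.025], [0, 0, 0]]' --twist '[[0, 0, 0], [0, 0, 0]]' --gripper '[1, 1]'

```text
time_s: 16.45
tcp_pos: [0.5729, -0.2577, 0.0424]
ee_rot: [[0.158, -0.987, -0.0], [-0.987, -0.158, 0.0], [-0.0, 0.0, -1.0]]
wrist_force: [-0.2, -0.1, 1.9]
gripper_width: 0.267
```

>>> servo_tool --slide '[[0, 0, -0.025], [0, 0, 0]]' --twist '[[0, 0, 0], [0, 0, 0]]' --gripper '[1, 1]'

```text
time_s: 16.7
tcp_pos: [0.5729, -0.2577, 0.0409]
ee_rot: [[0.158, -0.987, -0.0], [-0.987, -0.158, 0.0], [-0.0, 0.0, -1.0]]
wrist_force: [-0.4, 0.0, 1.2]
gripper_width: 0.263
```

>>> servo_tool --slide '[[0, 0, -0.025], [0, 0, 0]]' --twist '[[0, 0, 0], [0, 0, 0]]' --gripper '[1, 1]'

```text
time_s: 16.95
tcp_pos: [0.5729, -0.2577, 0.0394]
ee_rot: [[0.158, -0.987, -0.0], [-0.987, -0.158, 0.0], [-0.0, 0.0, -1.0]]
wrist_force: [-0.0, 0.5, 2.4]
gripper_width: 0.265
```

>>> servo_tool --slide '[[0, 0, -0.025], [0, 0, 0]]' --twist '[[0, 0, 0], [0, 0, 0]]' --gripper '[1, 1]'

```text
time_s: 17.2
tcp_pos: [0.5729, -0.2577, 0.0379]
ee_rot: [[0.158, -0.987, -0.0], [-0.987, -0.158, 0.0], [-0.0, 0.0, -1.0]]
wrist_force: [0.9, -1.2, 1.3]
gripper_width: 0.266
```

>>> servo_tool --slide '[[0, 0, -0.025], [0, 0, 0]]' --twist '[[0, 0, 0], [0, 0, 0]]' --gripper '[1, 1]'

```text
time_s: 17.45
tcp_pos: [0.5729, -0.2577, 0.0364]
ee_rot: [[0.158, -0.987, -0.0], [-0.987, -0.158, 0.0], [-0.0, 0.0, -1.0]]
wrist_force: [0.2, -0.6, 2.9]
gripper_width: 0.269
```

>>> servo_tool --slide '[[0, 0, -0.025], [0, 0, 0]]' --twist '[[0, 0, 0], [0, 0, 0]]' --gripper '[1, 1]'

```text
time_s: 17.7
tcp_pos: [0.5729, -0.2577, 0.0349]
ee_rot: [[0.158, -0.987, -0.0], [-0.987, -0.158, 0.0], [-0.0, 0.0, -1.0]]
wrist_force: [-0.3, 0.3, 2.0]
gripper_width: 0.266
```

>>> servo_tool --slide '[[0, 0, -0.025], [0, 0, 0]]' --twist '[[0, 0, 0], [0, 0, 0]]' --gripper '[1, 1]'

```text
time_s: 17.95
tcp_pos: [0.5729, -0.2577, 0.0334]
ee_rot: [[0.158, -0.987, -0.0], [-0.987, -0.158, 0.0], [-0.0, 0.0, -1.0]]
wrist_force: [0.3, 0.1, 1.3]
gripper_width: 0.266
```

>>> servo_tool --slide '[[0, 0, -0.025], [0, 0, 0]]' --twist '[[0, 0, 0], [0, 0, 0]]' --gripper '[1, 1]'

```text
time_s: 18.2
tcp_pos: [0.573, -0.2577, 0.0319]
ee_rot: [[0.158, -0.987, -0.0], [-0.987, -0.158, 0.0], [-0.0, 0.0, -1.0]]
wrist_force: [0.2, -0.2, 2.3]
gripper_width: 0.269
```

>>> servo_tool --slide '[[0, 0, -0.025], [0, 0, 0]]' --twist '[[0, 0, 0], [0, 0, 0]]' --gripper '[1, 1]'

```text
time_s: 18.45
tcp_pos: [0.5729, -0.2577, 0.0304]
ee_rot: [[0.158, -0.987, -0.0], [-0.987, -0.158, 0.0], [-0.0, 0.0, -1.0]]
wrist_force: [-0.5, -0.2, 1.8]
gripper_width: 0.264
```

>>> servo_tool --slide '[[0, 0, -0.025], [0, 0, 0]]' --twist '[[0, 0, 0], [0, 0, 0]]' --gripper '[1, 1]'

```text
time_s: 18.7
tcp_pos: [0.573, -0.2577, 0.0289]
ee_rot: [[0.158, -0.987, 0.0], [-0.987, -0.158, 0.0], [-0.0, -0.0, -1.0]]
wrist_force: [0.4, 0.2, 1.6]
gripper_width: 0.266
```

>>> servo_tool --slide '[[0, 0, -0.025], [0, 0, 0]]' --twist '[[0, 0, 0], [0, 0, 0]]' --gripper '[1, 1]'

```text
time_s: 18.95
tcp_pos: [0.573, -0.2577, 0.0276]
ee_rot: [[0.158, -0.987, 0.0], [-0.987, -0.158, -0.0], [0.0, -0.0, -1.0]]
wrist_force: [-0.2, 0.1, 1.6]
gripper_width: 0.269
```

>>> servo_tool --slide '[[0, 0, -0.02], [0, 0, 0]]' --twist '[[0, 0, 0], [0, 0, 0]]' --gripper '[1, 1]'

```text
time_s: 19.2
tcp_pos: [0.5731, -0.2578, 0.0272]
ee_rot: [[0.158, -0.987, 0.0], [-0.987, -0.158, -0.0], [0.0, -0.0, -1.0]]
wrist_force: [-1.2, 0.5, 6.8]
gripper_width: 0.266
```

```bash
cat > look.py <<'E'
import sys
from ov import *
from station import r
s=r.capture("scene");q=r.sense();print(q["tcp_pos"],q["wrist_force"],q["moment"])
t=r.capture("top");pickle.dump((t,s),open(sys.argv[1]+".pkl","wb"))
u0,v0,sc=110,125,9
im=cv2.resize(s["image"][v0:v0+65,u0:u0+85],None,fx=sc,fy=sc,interpolation=cv2.INTER_CUBIC)
cv2.imwrite(f"pics/{sys.argv[1]}.png",cv2.convertScaleAbs(im,alpha=1.5))
E
python3 look.py p6
```

```text
[ 0.57307983 -0.25772332  0.0272352 ] [-1.86034901  0.38755329  6.76504801] [ 0.18026421  0.60171539 -0.01109838]
```

View pics/p6.png

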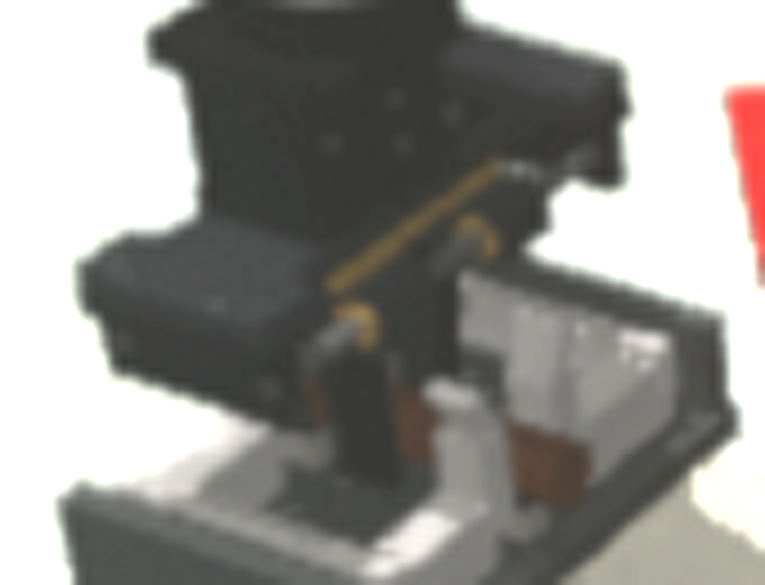

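>>> servo_tool --slide '[[0, 0, -0.015], [0, 0, 0]]' --twist '[[0, 0, 0], [0, 0, 0]]' --gripper '[1, 1]'

```text
time_s: 19.55
tcp_pos: [0.5731, -0.2578, 0.0271]
ee_rot: [[0.158, -0.987, 0.0], [-0.987, -0.158, -0.001], [0.001, -0.0, -1.0]]
wrist_force: [-2.1, 1.3, 10.7]
gripper_width: 0.267
```

Run:
```python
from station import r
for i in range(3):
    r.capture("top");q=r.sense();print(q["tcp_pos"],q["wrist_force"],q["moment"])
```

```text
[ 0.5731102  -0.25776831  0.02703076] [-3.2001909   1.74472634 10.26009668] [ 0.40714503  0.85235548 -0.03104595]
[ 0.57310306 -0.25776165  0.02705567] [-2.42056875  0.72054788  9.64824958] [ 0.41494841  0.89260122 -0.00730831]
[ 0.57310294 -0.2577827   0.02703944] [-2.67606942  1.52719873 10.050084  ] [0.46258938 0.89254709 0.01221907]
```

>>> servo_tool --slide '[[0, 0, 0], [0, 0, 0], [0, 0, 0], [0, 0, 0]]' --twist '[[0, 0, 0], [0, 0, 0], [0, 0, 0], [0, 0, 0]]' --gripper '[0.68, 0.6, 0.56, 0.56]'

```text
time_s: 20.2
tcp_pos: [0.5728, -0.2577, 0.025]
ee_rot: [[0.158, -0.987, -0.001], [-0.987, -0.158, 0.0], [-0.0, 0.001, -1.0]]
wrist_force: [-0.0, 0.1, 0.0]
gripper_width: 0.432
```

>>> servo_tool --slide '[[0, 0, 0.2], [0, 0, 0.3], [0, 0, 0.5], [0, 0, 0.6], [0, 0, 0.8], [0, 0, 0.6]]' --twist '[[0, 0, 0], [0, 0, 0], [0, 0, 0], [0, 0, 0], [0, 0, 0], [0, 0, 0]]' --gripper '[0.56, 0.56, 0.56, 0.56, 0.56, 0.56]'

```text
time_s: 20.95
tcp_pos: [0.5735, -0.258, 0.2098]
ee_rot: [[0.158, -0.987, 0.004], [-0.987, -0.158, -0.001], [0.002, -0.004, -1.0]]
wrist_force: [0.5, 0.5, 0.8]
gripper_width: 0.441
```

>>> servo_tool --slide '[[-0.4, -0.8, 0], [-0.5, -0.8, 0], [-0.5, -0.8, 0], [-0.5, -0.8, 0], [-0.4, -0.6, 0], [0, 0, 0]]' --twist '[[0, 0, 0], [0, 0, 0], [0, 0, 0], [0, 0, 0], [0, 0, 0], [0, 0, 0]]' --gripper '[0.56, 0.56, 0.56, 0.56, 0.56, 0.56]'

```text
time_s: 21.7
tcp_pos: [0.433, -0.4881, 0.2069]
ee_rot: [[0.153, -0.988, 0.001], [-0.988, -0.153, -0.001], [0.001, -0.001, -1.0]]
wrist_force: [-0.2, 0.9, -1.1]
gripper_width: 0.439
```

```bash
python3 look.py p7
python3 - <<'E'
from ov import *
t,s=pickle.load(open("p7.pkl","rb"));p=[.5721,-.2573,.1587]
cv2.imwrite("pics/p7full.png",t["image"])
u0,v0,sc=318,150,10
im=cv2.resize(t["image"][v0:v0+55,u0:u0+75],None,fx=sc,fy=sc,interpolation=cv2.INTER_CUBIC);im=cv2.convertScaleAbs(im,alpha=1.5)
cv2.imwrite("pics/p7t.png",im)
th=np.linspace(0,2*np.pi,30);u0,v0,sc=110,125,9
im=cv2.resize(s["image"][v0:v0+65,u0:u0+85],None,fx=sc,fy=sc,interpolation=cv2.INTER_CUBIC);im=cv2.convertScaleAbs(im,alpha=1.5)
for y in(-.07,.07,-.016,.016): line(im,s,p,np.c_[.012*np.cos(th),0*th+y,.0415+.012*np.sin(th)],(0,255,0),sc,u0,v0)
cv2.imwrite("pics/p7o.png",im)
E
```

```text
[ 0.43404423 -0.48676445  0.20675013] [-0.34449306  1.03677205  0.1653662 ] [ 0.05316378  0.0943335  -0.04262347]
```

View pics/p7o.png

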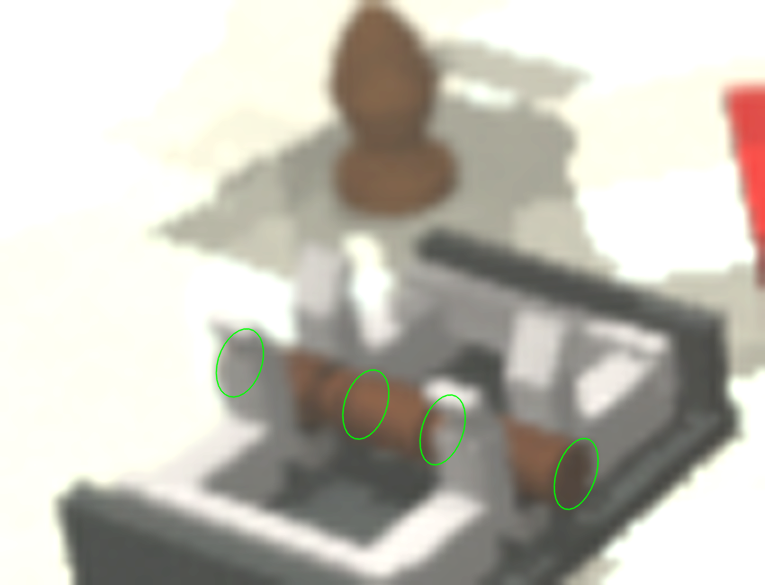

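View pics/p7t.png

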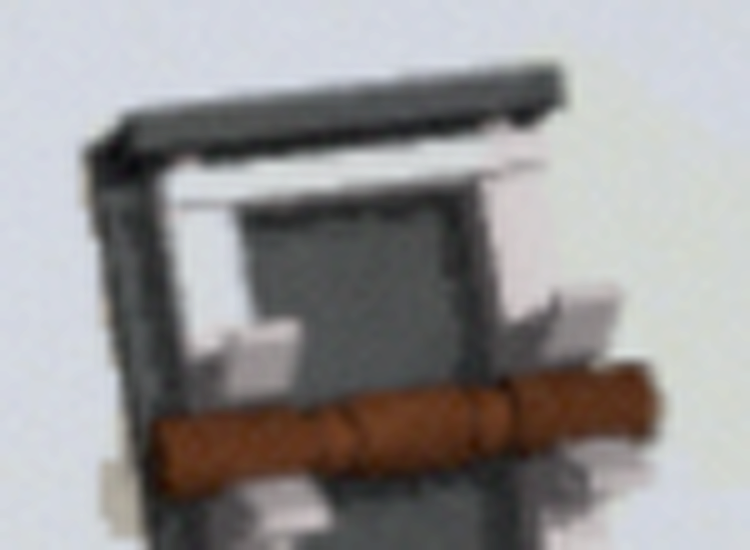

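View pics/p7full.png

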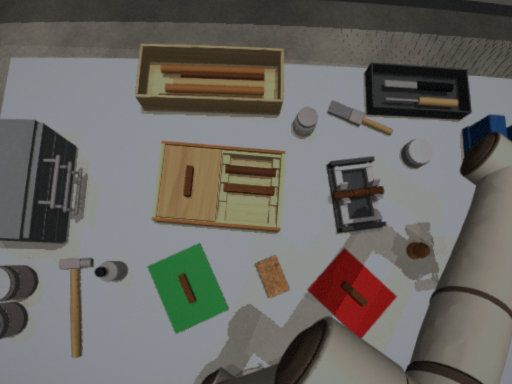

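Run:
```python
from ov import *
t,s=pickle.load(open("p7.pkl","rb"));p=[.5721,-.2573,.1587]
u0,v0,sc=318,150,10
im=cv2.resize(t["image"][v0:v0+55,u0:u0+75],None,fx=sc,fy=sc,interpolation=cv2.INTER_CUBIC);im=cv2.convertScaleAbs(im,alpha=1.5)
th=np.linspace(0,2*np.pi,30)
for y in(-.07,.07,-.016,.016,.03,-.03): line(im,t,p,np.c_[.012*np.cos(th),0*th+y,.0415+.012*np.sin(th)],(0,255,0),sc,u0,v0)
cv2.imwrite("pics/p7to.png",im)
```

```text
(no output)
```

View pics/p7to.png

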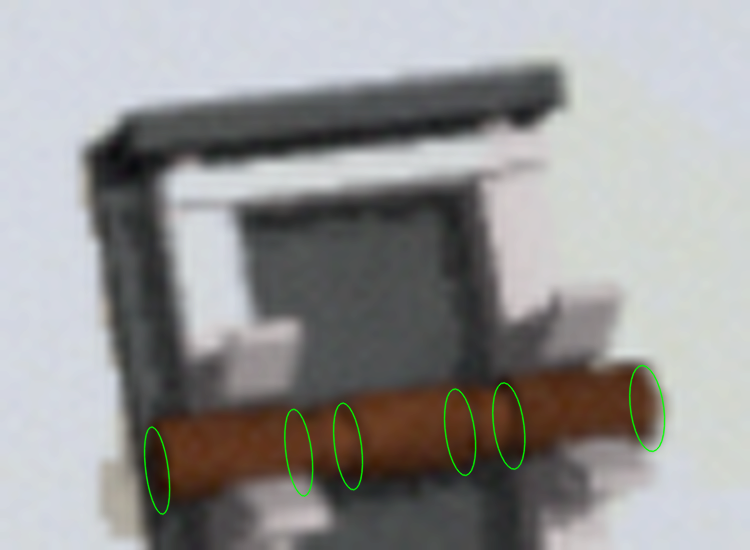

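Run:
```python
from ov import *
t,s=pickle.load(open("p7.pkl","rb"))
f=lambda u,v:np.array([(u+.5)/10-.5+318,(v+.5)/10-.5+150])
# mask spindle by colour
hsv=cv2.cvtColor(t["image"],cv2.COLOR_BGR2HSV)
b=t["image"].astype(int);m=((b[...,2]-b[...,0])>35).astype(np.uint8);M=np.zeros_like(m);M[180:205,328:390]=m[180:205,328:390]
vs,us=np.nonzero(M);print(len(us),us.min(),us.max())
w=atz(t,np.c_[us,vs],.0415)[:,:2];cen=w.mean(0);C=np.linalg.svd(w-cen)[2][0];print(cen,np.degrees(np.arctan2(-C[0]*np.sign(C[1]),abs(C[1]))),np.ptp((w-cen)@C))
```

```text
239 334 382
[ 0.5756632  -0.25612964] 8.942009251930914 0.1358647963488638
```

Run:
```python
from station import r
print(r.finish_job())
```

```text
the job is handed in; nothing more can be done
None
```

The spindle is seated in the clamp with its jaws holding it, and I handed the job in at about 22 s. No verdict was reported.

- **Cover:** I pushed it by its grip bar onto the deck. The last pictures show it flat and fully aside.
- **Spindle:** It was in the pocket nearest the robot. I lifted out only that one; the dowel and batten are still in their pockets.
- **Clamp:** I pushed the spindle down slowly and felt up to about 7 N while the jaws spread. The push then rose sharply to about 10.7 N with almost no further travel, which I took as fully home. I opened the gripper after that.

**Last checks:**
- **Seat:** The spindle stayed down when released, with its axis about 42 mm above the clamp's underside. The scene camera shows its visible end at the expected height; its other end is hidden in that view.
- **Alignment:** Its measured direction is 8.9°, against 9.1° for the clamp.
- **Centring:** The top camera puts the spindle's middle 3 to 4 mm towards +x of my clamp estimate, while the arm's own reading at release was about 1 mm. I put most of the gap down to camera calibration and lighting, because the jaw tips looked shifted the same way before the spindle went in. I did not confirm it further.
- **Rest springs:** I never felt their light 0.8 N stage separately from the noise, and the jaw and seat slides could not be read directly.
- **Other items:** The jar and bottle look unmoved in the last picture, and the robot is clear of everything.

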